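Third hand at the corner of a marbling tray

TASK

I am building a small wooden marbling tray: the long side is already clamped in the assembly jig, and I need a third hand for the corner. Stand the loose end board on its edge on the jig board, register its outer face flush along the low guide and its end squarely on the inner face of the long side, then, easing it up rather than ramming it, press it lengthwise against the long side and hold a steady push of about 10 newtons, no less than 5 and no more than 20, so that I can drive the screws from behind. Keep the jars and tools where they are, and finish the job while still holding the board and pushing: do not let go.

Things in the scene. Friction and masses are not known exactly. Their poses are not given: they have to be found in the camera images.
- end_board: The loose end board of the tray: plain pale pine, 180 mm long (its x), 18 mm thick (its y), 50 mm tall (its z), about 0.1 kg (varies by a third). It starts standing upright on its long 18 mm edge on the bench, to the right of the jig. Origin: centre of its underside. Both ends and both faces are alike: either end may go first. Two dark pilot holes in each end.
- jig: The assembly jig, rigid, screwed to the bench: a plywood board 300 x 300 x 18 mm (x -150..150, y -160..140 mm, top at z = 18). Origin on the bench surface. Its x axis points away from the robot, turned up to 11 degrees, to the back fence; its y axis points left to the guide. In its place the end board has its origin at x = 17, y = 101, z = 18 mm here and lies along this x.
- guide (a point): Middle of the top of the low dark guide strip, fixed along the left of the jig board (jig x = 0, y = 125, z = 33 mm): 15 mm tall above the board, 30 mm wide, running along jig x for the board's whole length. Its inner face, against which the end board goes, is at jig y = 110 mm.
- fence (a point): Middle of the top of the dark back fence along the far edge of the jig board (jig x = 137, y = -45, z = 54 mm), 25 mm thick, 36 mm above the board, open from y = 70 to 112 mm for the screwdriver. In front of the long side two push clamps with red handles stand at jig y = -45 and -125 mm, x from -52 to 107 mm, up to 48 mm above the board.
- long_side: The long side of the tray, pale pine, 260 mm long (its y), 18 mm thick (its x), 50 mm tall, standing on the jig board and clamped immovably against the back fence. Origin: centre of its underside. Its inner face, towards the robot, is at its x = -9 mm (jig x = 107 mm); its left end butts against the guide; two brass screws stand started in the far side of that end.
- corner (a point): The inner corner where the end board belongs: the point on the top of the jig board where the guide's inner face meets the long side's inner face (jig x = 107, y = 110, z = 18 mm).
- jar_blue: Blue paint jar with white lid, 68 mm across, 86 mm tall, bystander beyond or to the left of the jig. Origin: centre of its underside.
- jar_green: Green paint jar, the same size; bystander beyond or to the left of the jig.
- jar_ochre: Yellow paint jar, the same size; bystander beyond or to the left of the jig.
- driver: Cordless screwdriver, blue and black, standing on its battery beyond the jig, 75 x 62 mm foot, 177 mm tall, nose to the right, reaching 123 mm from its origin along its -x; bystander. Origin: centre of the underside.
- screw_box: Grey open box of brass screws, 90 x 120 x 32 mm, beyond the jig; bystander. Origin: centre of the underside.
- glue: White glue bottle with a red nozzle, 60 mm across, 160 mm tall, on the bench beyond the end board; bystander. Origin: centre of its underside.
- square: Try square lying on the jig board right of and in front of the corner: dark stock 100 x 18 x 14 mm along its x, steel blade 140 mm long towards its -y at x = -36 mm; bystander. Origin: centre of the stock's underside.
- comb: Marbling comb lying on the bench at the right: dark bar 240 mm long (its x), 28 mm wide, 14 mm thick, steel teeth 30 mm long to its +y; bystander. Origin: centre of the bar's underside.
Things that resemble listed ones, but are neither listed nor needed, are in the scene too. There is more than one size of the end_board; the one meant has the size given above.

How it is judged:
On the way:
1. the end board, registered in its place, is pressed steadily on the long side, 5 to 20 N, for a full second (x of end_board in the frame of jig between 0.0145 and 0.0195 m and y of end_board in the frame of jig between 0.0985 and 0.1035 m and z of end_board in the frame of jig between 0.0155 and 0.0205 m and angle between the x axis of end_board and the x axis of jig, either way round below 0.03 rad and angle between end_board's own z axis and vertical below 0.03 rad and contact force between end_board and long_side between 5 and 20 N and contact force between the fingers and end_board above 2 N and linear speed of end_board below 0.01 m/s), for 1 s.
At the end, for the whole second after the job is handed in: The end board stands upright on the jig board (within 2.5 mm and 0.03 rad of its place: flat on the board, outer face on the guide, end on the long side), at rest, and the fingers press it on the long side with 5 to 20 N, still holding when the program ends and through the second after (all of step 1); the arm keeps its last pose, push and grip.
It fails at once if the end board is rammed against the long side with more than 45 N (contact force between end_board and long_side above 45 N).
It fails at once if a jar, tool, bottle or box is moved by more than 20 mm or tipped (distance of any of jar_blue, jar_green, jar_ochre, driver, screw_box, glue, square, comb from where it was at the start of the episode above 0.02 m or angle between any of jar_blue, jar_green, jar_ochre, driver, screw_box, glue, square, comb's own z axis and vertical above 0.3 rad).
It also fails if it takes over 64 s, if anything falls off the work surface, if the arm or the gripper's body presses on something with over 40 N, if the wrist force passes 120 N, or if a joint passes its speed limit or range.

ROBOT

A 6-joint arm with a two-finger parallel gripper is mounted at the origin on the work surface. World frame = base frame: x ahead of the robot, y to its left, z up, the work surface at z = 0. Lengths are in m, angles in rad, forces in N, time in s.
With the tool pointing down it reaches from about 0.35 to 0.975 m from the base axis. Payload 4.9 kg.
Tool frame: the origin (TCP) lies midway between the tips of the shut fingers; the grasp point (between the pads) lies 19 mm behind it; z points along the fingers, y is the line along which they close (so a half turn about z gives the same grasp; the last joint's range is limited). The gripper opens to 85 mm and grips with 20 to 120 N. Pads are 22 mm wide; open, the fingers measure 114 mm over their backs; the gripper's body (76 mm by 85 mm) begins 54 mm behind the grasp point. The pads swing forward as they close: fully open they stand 13 mm farther back than shut.
Start: joints at [1.102, 0.053, 1.613, -0, 1.476, -0.119], TCP at [0.214, 0.587, 0.231] pointing down, gripper open.
Joint ranges: [-3.01, 3.01], [-1.01, 2.22], [0.06, 2.58], [-1.02, 4.17], [0.09, 2.62], [-3.14, 3.14]. Speed limits (rad/s): [2.57, 2.57, 3.14, 3.14, 3.14, 3.14].

INTERFACE

Orientations are given as a rotation vector (axis times angle).
In Python, from station import ctrl, optics, job gives the robot as it stands.
- The arm moves only by the shell command python3 -m jog 'ROWS' [OPENING] [FORCE]. ROWS is JSON, a list of rows, each a list of 2 entries, a list of its own where there are three numbers: the shift along the tool's x, y, z in m, then the turn, a rotation vector about the tool's x, y, z in rad. A call has 1 to 5 rows; each row is the pose to reach, as a shift and turn from the pose commanded when the call began, along the tool's axes at that moment; what a row does not reach only later rows make up. A row lasts 1/10 s, in which the tool goes at most 50 mm and 8.59 degrees, less where a joint would pass 70% of its speed; a pose out of reach is approached as far as the arm can. A call with a gripper value outside its range is refused whole. OPENING is the opening, from 0 (shut) to 1 (fully open), set as the call begins (- or left out, the last holds). The fingers move at their own pace and stop on an object; FORCE is the grip in N (left out, the last holds). Time passes only in rows, so rows that repeat a pose let the fingers close. It gives the time, the measured TCP pose, the force, the opening and the grip force at its end, in the units of the state.
- ctrl.get_obs(): the state, without advancing time (a new reading comes with each control period).
- optics.get_image(name): name is "scene" or "side" or "wrist"; returns a dict with "image" (400x640x3 uint8, blue, green, red), "fx", "fy", "cx", "cy" (pixels), "rvec" (rotation vector, rad) and "tvec" (3), from world to camera coordinates, as OpenCV has them; the wrist camera has in their place "mount" (4x4, takes a point from camera to tool coordinates, whose origin is the TCP and whose axes are the flange's). Camera axes: x right, y down, z forward; pixel columns grow to the right and rows downward; lengths in m; the calibration is good to about 2 mm. A picture is of the moment at which its call begins: read the wrist's pose just before it. There is no depth.
- job.finish_job(): hands the job in; it is judged then, once.
The state is a dict: "t": time; "q": joint angles; "dq": joint speeds; "effort": joint torques, N m; "tool_pos": TCP position; "tool_rot": TCP orientation; "contact_force": force on the tool from outside, world axes, zero at the start; "wrist_torque": the same for the moment, N m; "opening": finger opening in m; "grip_force": force on a finger pad.
Only numpy, scipy, OpenCV 4.12 (cv2) and the standard library are available. Lean on these libraries where they do the work, as an engineer would, in place of code of your own. Each camera call takes 0.05 s, during which the arm holds its last target. There are 200 camera calls.

## Working session

There is one attempt and no reset: what is moved stays moved. The work goes in short steps, Python scripts to look and compute and a shell command to move; the robot and the scene stay as the last step left them, time stands still between calls to the robot, and variables do not carry over. Pictures are saved under pics/ and viewed, at most 10 in all, crops included, and the job is handed in when it is done.

```bash
mkdir -p pics; ls
python3 - <<'E'
from station import ctrl, optics
import cv2, numpy as np
o=ctrl.get_obs(); print({k:np.round(v,3).tolist() for k,v in o.items()})
for n in("scene","side"):
    d=optics.get_image(n); cv2.imwrite(f"pics/{n}0.png",d["image"]); print(n,{k:np.round(v,4).tolist() for k,v in d.items() if k!="image"})
E
```

```text
pics
{'t': 0.0, 'q': [1.102, 0.053, 1.614, 0.0, 1.476, -0.119], 'dq': [0.0, -0.0, -0.001, -0.001, -0.001, 0.001], 'effort': [0.002, -39.369, -37.018, -0.0, 0.007, 0.0], 'tool_pos': [0.214, 0.587, 0.23], 'tool_rot': [-0.547, -3.093, 0.003], 'contact_force': [0.599, -0.703, -0.719], 'wrist_torque': [-0.048, 0.023, 0.003], 'grip_force': 0.0, 'opening': 0.086}
scene {'fx': 389.3449, 'fy': 389.3449, 'cx': 324.2884, 'cy': 198.9613, 'rvec': [1.0349, 2.1943, -1.2598], 'tvec': [0.3846, -0.119, 1.6101]}
side {'fx': 387.5004, 'fy': 387.5004, 'cx': 319.9965, 'cy': 193.543, 'rvec': [2.0402, -0.5695, 0.35], 'tvec': [-0.4602, 0.1562, 0.9033]}
```

View pics/scene0.png

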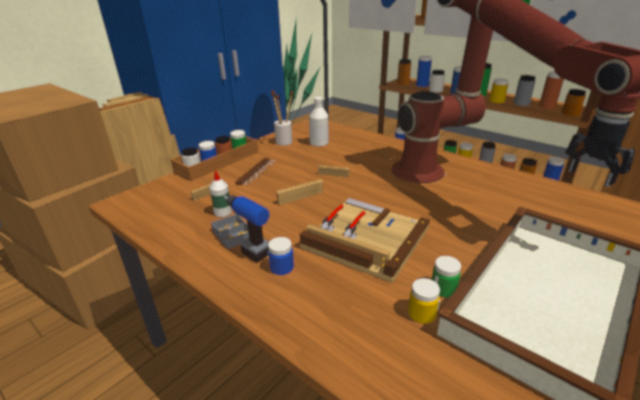

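View pics/side0.png

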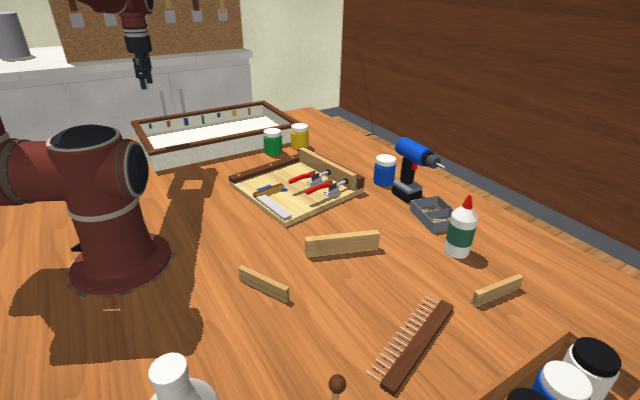

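The scene view shows the jig around (365,235) and pale boards at (300,192), (333,171) and (200,190). In the side view the tallest board is at (342,245), with smaller ones at (264,284) and (498,290). The jig's near edge is at about (290,220). I'll zoom in for the corner pixels.

```bash
cat > h.py <<'E'
import numpy as np, cv2
from scipy.spatial.transform import Rotation as R
from station import ctrl, optics
def cam(d,o=None):
    K=np.array([[d["fx"],0,d["cx"]],[0,d["fy"],d["cy"]],[0,0,1]])
    if "mount" in d:
        T=np.eye(4);T[:3,:3]=R.from_rotvec(o["tool_rot"]).as_matrix();T[:3,3]=o["tool_pos"]
        W=T@np.array(d["mount"]); return K,W[:3,:3],W[:3,3]
    r=R.from_rotvec(np.ravel(d["rvec"])).as_matrix(); return K,r.T,-r.T@np.ravel(d["tvec"])
def cast(c,uv,z):
    K,r,p=c; v=r@np.linalg.solve(K,[uv[0],uv[1],1.]); return p+v*(z-p[2])/v[2]
def proj(c,X):
    K,r,p=c; v=K@(r.T@(np.array(X)-p)); return v[:2]/v[2]
def shot(n,name=None):
    o=ctrl.get_obs(); d=optics.get_image(n)
    if name: cv2.imwrite(f"pics/{name}.png",d["image"])
    return d["image"],cam(d,o),o
E
python3 - <<'E'
import cv2
a=cv2.imread("pics/side0.png")[130:320,225:425]; cv2.imwrite("pics/side_c.png",cv2.resize(a,None,fx=3,fy=3,interpolation=cv2.INTER_CUBIC))
E
```

```text
(no output)
```

View pics/side_c.png

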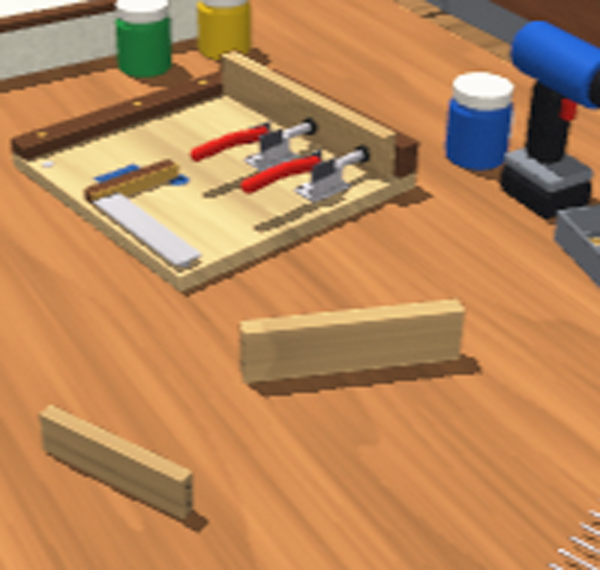

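The crop shows the big board's bottom edge from (249,383) to (461,358) and its top from (241,333) to (463,312). The jig's top front-right corner is at (185,282), the far right at about (415,178), and the front left at about (14,158). The square lies on the board's front right, at (90–200, 190–265).

Run:
```python
from h import *
im,c,o=shot("side")
P=lambda u,v,z:(cast(c,(225+u/3,130+v/3),z))
b1,b2=P(249,383,0),P(461,358,0); t1,t2=P(241,333,.05),P(463,312,.05); u1,u2=P(241,321,.05),P(462,301,.05)
for n,a,b in(("bot",b1,b2),("topf",t1,t2),("topb",u1,u2)): print(n,a.round(4),b.round(4),"L",np.linalg.norm(a-b).round(4),"yaw",np.degrees(np.arctan2(*(b-a)[1::-1])).round(1))
j=[P(185,282,.018),P(415,178,.018),P(14,158,.018)]
print("jig",[x.round(4) for x in j],np.linalg.norm(j[1]-j[0]),np.linalg.norm(j[2]-j[0]),[np.degrees(np.arctan2(*(x-j[0])[1::-1])).round(1) for x in j[1:]])
s1,s2=P(41,412,.05),P(190,478,.05);print("small L",np.linalg.norm(s1-s2))
im,w,o=shot("wrist","w0"); print(w[2],w[1][:,2],o["tool_pos"], cam(optics.get_image("scene"))[2])
print("mount",(np.array(optics.get_image("wrist")["mount"])).round(3).tolist())
```

```text
bot [ 0.3772 -0.2108  0.    ] [ 0.5432 -0.2719  0.    ] L 0.1769 yaw -20.2
topf [ 0.3715 -0.2081  0.05  ] [ 0.5376 -0.274   0.05  ] L 0.1786 yaw -21.6
topb [ 0.3792 -0.1948  0.05  ] [ 0.5464 -0.2619  0.05  ] L 0.1802 yaw -21.9
jig [array([ 0.3867, -0.0838,  0.018 ]), array([ 0.6724, -0.0377,  0.018 ]), array([0.3383, 0.2038, 0.018 ])] 0.2893934530768497 0.2916425365120039 [np.float64(9.2), np.float64(99.6)]
small L 0.12560100693242382
[0.15110439 0.60897911 0.37403135] [ 0.24944336 -0.09111505 -0.96409339] [0.21395113 0.58671004 0.23031483] [1.34637869 0.64397265 0.72603482]
mount [[0.001, -0.964, -0.266, 0.067], [1.0, 0.0, 0.001, -0.001], [-0.001, -0.266, 0.964, -0.144], [0.0, 0.0, 0.0, 1.0]]
```

```bash
for i in 1; do
python3 -m jog '[[[-0.0285,-0.0383,0],[0,0,0]],[[-0.057,-0.0766,0],[0,0,0]],[[-0.0855,-0.1149,0],[0,0,0]],[[-0.114,-0.1532,0],[0,0,0]],[[-0.1425,-0.1915,0],[0,0,0]]]' 1
python3 -m jog '[[[-0.0285,-0.0383,0],[0,0,0]],[[-0.057,-0.0766,0],[0,0,0]],[[-0.0855,-0.1149,0],[0,0,0]],[[-0.114,-0.1532,0],[0,0,0]],[[-0.1425,-0.1915,0],[0,0,0]]]' 
done
```

```text
t: 0.8
tool_pos: [0.2825, 0.3567, 0.2312]
tool_rot: [0.545, 3.093, 0.0]
contact_force: [2.3, -0.0, 0.5]
opening: 0.0855
grip_force: 0.0
t: 1.3
tool_pos: [0.3507, 0.1279, 0.2315]
tool_rot: [0.546, 3.092, 0.001]
contact_force: [1.4, 0.4, -0.4]
opening: 0.0852
grip_force: 0.0
```

```bash
python3 -m jog '[[[-0.0285,-0.0383,0],[0,0,0]],[[-0.057,-0.0766,0],[0,0,0]],[[-0.0855,-0.1149,0],[0,0,0]],[[-0.114,-0.1532,0],[0,0,0]],[[-0.1425,-0.1915,0],[0,0,0]]]' 
python3 -m jog '[[[-0.0285,-0.0383,0],[0,0,0]],[[-0.057,-0.0766,0],[0,0,0]],[[-0.0855,-0.1149,0],[0,0,0]],[[-0.0855,-0.1149,0],[0,0,0]],[[-0.0855,-0.1149,0],[0,0,0]]]'
python3 - <<'E'
from h import *
im,c,o=shot("wrist","w1"); print(o["tool_pos"],o["tool_rot"]); np.savez("w1.npz",p=o["tool_pos"],r=o["tool_rot"])
print([proj(c,p).round() for p in([.459,-.235,.05],[.375,-.2,.05],[.54,-.27,.05])])
E
```

```text
t: 1.8
tool_pos: [0.4191, -0.1013, 0.2316]
tool_rot: [0.548, 3.092, -0.0]
contact_force: [0.6, 0.2, 0.1]
opening: 0.0855
grip_force: 0.0
t: 2.3
tool_pos: [0.4596, -0.237, 0.2308]
tool_rot: [-0.549, -3.092, -0.001]
contact_force: [-0.5, -0.2, -0.8]
opening: 0.0854
grip_force: 0.0
[ 0.45963996 -0.23703684  0.23078635] [-5.49279929e-01 -3.09187533e+00 -1.46146229e-03]
[array([322., 171.]), array([326.,  76.]), array([317., 250.])]
```

View pics/w1.png

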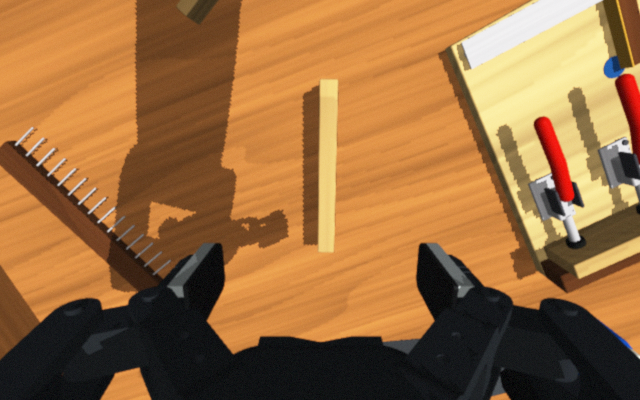

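The wrist view shows the end board directly below. Its top runs from (320–337, 80) to (318–333, 252), with clear space around it.

Run:
```python
from h import *
d=optics.get_image("wrist"); z=np.load("w1.npz"); c=cam(d,dict(tool_pos=z["p"],tool_rot=z["r"]))
a=cast(c,(328.7,80),.05);b=cast(c,(325.8,251.5),.05); m=(a+b)/2
print(a,b,np.linalg.norm(a-b),"mid",m,"yaw",np.degrees(np.arctan2(*(b-a)[1::-1])), "width",np.linalg.norm(cast(c,(320,80),.05)-cast(c,(337,80),.05)))
Rt=R.from_rotvec(z["r"]).as_matrix(); print("tool shift",Rt.T@(np.array([*m[:2],.022])-z["p"]),"toolx yaw",np.degrees(np.arctan2(Rt[1,0],Rt[0,0])), "dir in tool",Rt.T@(a-b)/.18)
```

```text
[ 0.37882574 -0.19901544  0.05      ] [ 0.54524823 -0.262019    0.05      ] 0.1779491250767406 mid [ 0.46203699 -0.23051722  0.05      ] yaw -20.735462179275583 width 0.016167290403547533
tool shift [-0.00030712  0.00680264  0.20879086] toolx yaw 159.85272916148236 dir in tool [0.98855312 0.01014774 0.00143856]
```

```bash
python3 -m jog '[[[0,0.005,0.05],[0,0,0.01]],[[0,0.0065,0.1],[0,0,0.01]],[[0,0.0065,0.15],[0,0,0.01]],[[0,0.0065,0.19],[0,0,0.01]],[[0,0.0065,0.207],[0,0,0.01]]]' 
python3 -m jog '[[[0,0,0],[0,0,0]],[[0,0,0],[0,0,0]],[[0,0,0],[0,0,0]],[[0,0,0],[0,0,0]],[[0,0,0],[0,0,0]]]' 0 60
python3 -m jog '[[[0,0,0],[0,0,0]],[[0,0,0],[0,0,0]],[[0,0,0],[0,0,0]]]'
```

```text
t: 2.9
tool_pos: [0.4592, -0.2267, 0.02]
tool_rot: [-0.558, -3.085, -0.005]
contact_force: [0.7, 0.1, 0.5]
opening: 0.0854
grip_force: 0.0
t: 3.4
tool_pos: [0.4634, -0.2311, 0.0265]
tool_rot: [0.561, 3.088, -0.003]
contact_force: [-1.0, -0.3, -0.1]
opening: 0.0169
grip_force: 58.7
t: 3.7
tool_pos: [0.4634, -0.2312, 0.0263]
tool_rot: [0.562, 3.088, -0.002]
contact_force: [-0.6, 0.2, 6.9]
opening: 0.0172
grip_force: 59.7
```

```bash
python3 -m jog '[[[0,0,-0.03],[0,0,0]],[[0,0,-0.07],[0,0,0]],[[0,0,-0.11],[0,0,0]],[[0.01,0.02,-0.14],[0,0,0]],[[0.0186,0.0477,-0.14],[0,0,0]]]' 
python3 -m jog '[[[0.0125,0.044,0],[0,0,0]],[[0.025,0.088,0],[0,0,0]],[[0.0375,0.132,0],[0,0,0]],[[0.05,0.176,0],[0,0,0]],[[0.0625,0.22,0],[0,0,0]]]'
python3 -m jog '[[[0.0125,0.044,0],[0,0,-0.13]],[[0.025,0.088,0],[0,0,-0.26]],[[0.0375,0.13,0],[0,0,-0.39]],[[0.0375,0.13,0],[0,0,-0.52]],[[0.0375,0.13,0],[0,0,-0.52]]]'
python3 - <<'E'
from h import *
im,c,o=shot("wrist","w2"); print(o["tool_pos"],o["tool_rot"],o["contact_force"]); np.savez("w2.npz",p=o["tool_pos"],r=o["tool_rot"])
E
```

```text
t: 4.2
tool_pos: [0.464, -0.1809, 0.1705]
tool_rot: [0.564, 3.081, -0.006]
contact_force: [1.3, 0.1, -0.1]
opening: 0.0172
grip_force: 58.8
t: 4.7
tool_pos: [0.48, 0.0507, 0.1643]
tool_rot: [0.563, 3.09, 0.0]
contact_force: [0.2, -0.8, -0.6]
opening: 0.0171
grip_force: 58.8
t: 5.2
tool_pos: [0.4906, 0.1849, 0.1639]
tool_rot: [0.255, -3.13, 0.0]
contact_force: [-0.4, -0.5, -1.1]
opening: 0.0168
grip_force: 59.0
[0.49059292 0.18486056 0.16393726] [ 2.54734089e-01 -3.13035683e+00  4.05205251e-04] [-0.43916197 -0.51885733 -1.05398128]
```

View pics/w2.png

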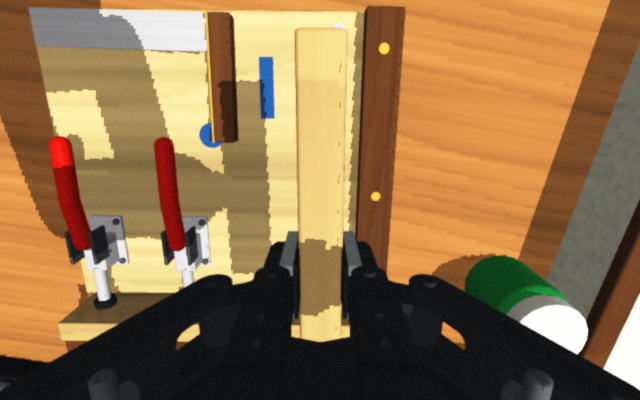

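The view shows the held board from (322,30) to (322,335) and the guide's inner edge at about (358–366) with its outer edge at about (404→390). The long side's inner top edge is around row 322 at columns 65–160. The space between board and guide is clear. I'll extract those edges by colour.

```bash
python3 - <<'E'
from h import *
d=optics.get_image("wrist"); z=np.load("w2.npz"); c=cam(d,dict(tool_pos=z["p"],tool_rot=z["r"]))
im=cv2.imread("pics/w2.png"); hsv=cv2.cvtColor(im,cv2.COLOR_BGR2HSV)
for r in (15,60,100,150,180,230): print(r,[im[r,x].tolist()[::-1] for x in range(352,374,2)])
print(); 
E0=[];E1=[]
for r in range(15,235,5):
    row=im[r,340:430].astype(float).max(1)
    dark=np.where(row[25:]<125)[0]; 
    s=row[30]; k=35
    while k<85 and row[k]<135 or (40-3<k<44): k+=1
    E1.append((340+k,r))
E1=np.array(E1,float); Q=np.array([cast(c,e,.033)[:2] for e in E1]); 
l=cv2.fitLine(Q.astype(np.float32),cv2.DIST_HUBER,0,.001,.001).ravel(); print("outer",l, np.degrees(np.arctan(l[1]/l[0])), E1[::6].tolist())
for x in (70,100,130,160): print(x,[(r,int(im[r,x].max())) for r in range(286,346,3)])
for x in (60,150,280): print(x,[(r,int(im[r,x,0]),int(im[r,x,2])) for r in range(4,20,2)])
E
python3 - <<'E'
import cv2
im=cv2.imread("pics/w2.png"); a=cv2.resize(im[0:240,330:420],None,fx=4.4,fy=2.4,interpolation=cv2.INTER_CUBIC); b=cv2.resize(im[270:350,40:220],None,fx=2.2,fy=7.2,interpolation=cv2.INTER_CUBIC)
cv2.imwrite("pics/w2c.png",cv2.hconcat([a,b]))
E
```

```text
15 [[252, 242, 174], [252, 241, 171], [189, 159, 99], [170, 142, 89], [171, 147, 92], [168, 138, 86], [87, 68, 40], [63, 37, 20], [114, 66, 38], [113, 66, 34], [113, 67, 35]]
60 [[250, 235, 161], [174, 146, 91], [161, 134, 84], [160, 134, 85], [164, 136, 89], [104, 85, 51], [60, 36, 19], [117, 67, 36], [116, 68, 39], [119, 67, 38], [120, 68, 39]]
100 [[232, 204, 129], [169, 141, 87], [166, 139, 90], [164, 141, 89], [126, 105, 63], [56, 32, 20], [111, 65, 37], [121, 71, 41], [116, 67, 37], [116, 65, 33], [118, 69, 39]]
150 [[198, 168, 105], [150, 126, 80], [149, 126, 80], [118, 96, 60], [62, 37, 22], [112, 66, 35], [120, 69, 41], [125, 70, 41], [126, 72, 41], [125, 71, 40], [120, 65, 37]]
180 [[142, 119, 74], [142, 118, 73], [131, 109, 66], [45, 32, 18], [101, 56, 31], [122, 69, 37], [121, 71, 36], [123, 72, 37], [122, 72, 39], [114, 64, 32], [120, 70, 40]]
230 [[148, 126, 84], [146, 122, 74], [55, 40, 24], [102, 58, 30], [109, 64, 34], [113, 66, 39], [121, 68, 38], [114, 63, 36], [112, 63, 38], [117, 69, 40], [120, 71, 36]]

outer [0.9882909  0.15258151 0.40814716 0.2351645 ] 8.77655
[... 743 characters left out ...]
19), (322, 20), (325, 21), (328, 20), (331, 13), (334, 21), (337, 19), (340, 20), (343, 19)]
160 [(286, 247), (289, 247), (292, 211), (295, 86), (298, 95), (301, 38), (304, 19), (307, 18), (310, 23), (313, 21), (316, 22), (319, 21), (322, 22), (325, 20), (328, 22), (331, 22), (334, 26), (337, 23), (340, 24), (343, 28)]
60 [(4, 41, 126), (6, 42, 120), (8, 104, 124), (10, 129, 126), (12, 134, 132), (14, 132, 131), (16, 129, 130), (18, 127, 126)]
150 [(4, 76, 228), (6, 77, 230), (8, 78, 222), (10, 180, 241), (12, 236, 237), (14, 236, 235), (16, 239, 240), (18, 239, 238)]
280 [(4, 78, 232), (6, 78, 231), (8, 73, 227), (10, 91, 220), (12, 143, 243), (14, 165, 251), (16, 174, 253), (18, 175, 253)]
```

View pics/w2c.png

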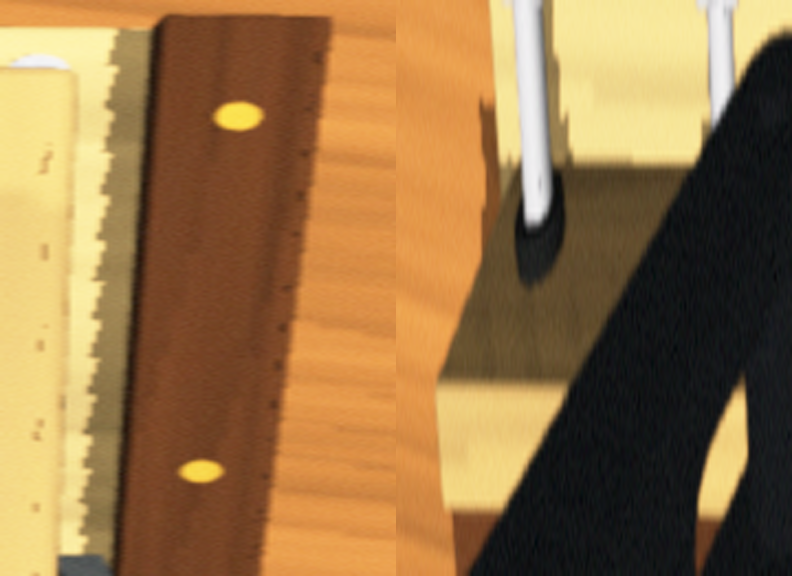

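The crops give clean edges: the guide's inner foot (363.5,15)→(355,230), its outer top (404.5,15)→(389,225), and the long side's foot at row 293 with its top edge at row 323.

Run:
```python
from h import *
d=optics.get_image("wrist"); z=np.load("w2.npz"); c=cam(d,dict(tool_pos=z["p"],tool_rot=z["r"]))
f=lambda L,h:[np.array([cast(c,e,h)[:2] for e in L])][0]
def fit(Q): l=cv2.fitLine(Q.astype(np.float32),cv2.DIST_L2,0,.001,.001).ravel(); return l
gi=fit(f([(363.7,15),(361.8,60),(360,100),(357.8,150),(357,180),(355.2,230)],.018)); go=fit(f([(404.5,15),(400,75),(398,105),(395,135),(393,165),(389,225)],.033))
an=lambda l:np.degrees(np.arctan(l[1]/l[0])); print("guide yaw",an(gi),an(go))
th=np.radians((an(gi)+an(go))/2); ex=np.array([np.cos(th),np.sin(th)]); ey=np.array([-ex[1],ex[0]])
print("y inner, outer",gi[2:]@ey,go[2:]@ey,"(30mm)")
lt=f([(70,323),(100,323.3)],.068);lb=f([(130,292.7),(160,293.3)],.018); print("x of long face top/bottom",lt@ex,lb@ex)
fr=f([(150,9.5),(280,11)],.018); print("x jig front",fr@ex,"(257 mm before the face)")
zt=z["p"][2]+.05-.0255
b=f([(296.5,28.5),(347,29.5),(300.5,337),(343,337)],zt); print("board: x",b@ex,"y",b@ey, "len,wid",np.linalg.norm(b[0]-b[2]),np.linalg.norm(b[0]-b[1]),"yaw L,R",[np.degrees(np.arctan2(*(q-p)[::-1])) for p,q in((b[0],b[2]),(b[1],b[3]))])
print("tcp x,y in jig axes",z["p"][:2]@ex,z["p"][:2]@ey,"tool yaw",np.degrees(np.arctan2(*R.from_rotvec(z["r"]).as_matrix()[1::-1,0]))-180)
```

```text
guide yaw 8.860627 8.559564
y inner, outer 0.14157176 0.17068163 (30mm)
x of long face top/bottom [0.63084559 0.63088209] [0.6328032  0.63317885]
x jig front [0.37405996 0.37397496] (257 mm before the face)
board: x [0.42150554 0.4216223  0.54402823 0.54383822] y [0.09869762 0.11567048 0.09940749 0.11796434] len,wid 0.12252474779910769 0.01697326657078404 yaw L,R [np.float64(9.042052797833518), np.float64(9.78534526518513)]
tcp x,y in jig axes 0.5129293750896616 0.10843567216453089 tool yaw -350.6955707482997
```

```bash
python3 -m jog '[[[-0.008,0.007,0.02],[0,0,0.01]],[[-0.015,0.014,0.05],[0,0,0.01]],[[-0.015,0.014,0.08],[0,0,0.01]],[[-0.015,0.014,0.1],[0,0,0.01]],[[-0.015,0.014,0.11],[0,0,0.01]]]' 
python3 -m jog '[[[0,0,0.001],[0,0,0]],[[0,0,0.002],[0,0,0]],[[0,0,0.003],[0,0,0]],[[0,0,0.004],[0,0,0]],[[0,0,0.004],[0,0,0]]]'
python3 -m jog '[[[0,0,0.001],[0,0,0]],[[0,0,0.002],[0,0,0]],[[0,0,0.003],[0,0,0]],[[0,0,0.003],[0,0,0]]]'
```

```text
t: 5.85
tool_pos: [0.5022, 0.1985, 0.0518]
tool_rot: [0.23, -3.129, 0.001]
contact_force: [-0.7, 0.2, -0.2]
opening: 0.017
grip_force: 59.0
t: 6.35
tool_pos: [0.5042, 0.2001, 0.0511]
tool_rot: [-0.235, 3.131, 0.0]
contact_force: [0.4, 0.4, -0.7]
opening: 0.0172
grip_force: 59.0
t: 6.75
tool_pos: [0.5035, 0.2, 0.047]
tool_rot: [0.236, -3.132, 0.0]
contact_force: [0.0, 0.5, -0.7]
opening: 0.0169
grip_force: 59.0
```

```bash
python3 -m jog '[[[0,0,0.001],[0,0,0]],[[0,0,0.0015],[0,0,0]],[[0,0,0.002],[0,0,0]],[[0,0,0.002],[0,0,0]]]'
python3 -m jog '[[[0,0,0.0005],[0,0,0]],[[0,0,0.001],[0,0,0]],[[0,0,0.001],[0,0,0]]]'
```

```text
t: 7.15
tool_pos: [0.5036, 0.2, 0.0452]
tool_rot: [0.236, -3.133, 0.0]
contact_force: [-0.4, 0.4, -0.3]
opening: 0.017
grip_force: 59.0
t: 7.45
tool_pos: [0.5038, 0.2, 0.0445]
tool_rot: [-0.236, 3.133, 0.0]
contact_force: [0.1, -0.6, -0.4]
opening: 0.0164
grip_force: 59.2
```

```bash
python3 -m jog '[[[0,0,0.0005],[0,0,0]],[[0,0,0.001],[0,0,0]],[[0,0,0.001],[0,0,0]]]'
python3 -m jog '[[[0,0,0.0005],[0,0,0]],[[0,0,0.001],[0,0,0]],[[0,0,0.001],[0,0,0]]]'
```

```text
t: 7.75
tool_pos: [0.504, 0.2001, 0.0443]
tool_rot: [-0.236, 3.132, 0.0]
contact_force: [-2.8, -0.5, 5.8]
opening: 0.0167
grip_force: 60.0
t: 8.05
tool_pos: [0.5043, 0.2002, 0.0443]
tool_rot: [-0.236, 3.132, 0.0]
contact_force: [-6.1, -1.5, 10.1]
opening: 0.017
grip_force: 60.7
```

```bash
python3 -m jog '[[[0,0,-0.002],[0,0,0]],[[0,0.003,-0.002],[0,0,0]],[[0,0.006,-0.002],[0,0,0]],[[0,0.008,-0.002],[0,0,0]],[[0,0.008,-0.002],[0,0,0]]]'
python3 -m jog '[[[0,0.0005,0],[0,0,0]],[[0,0.001,0],[0,0,0]],[[0,0.0015,0],[0,0,0]],[[0,0.0015,0],[0,0,0]]]'
python3 -m jog '[[[0,0.0005,0],[0,0,0]],[[0,0.001,0],[0,0,0]],[[0,0.001,0],[0,0,0]]]'
```

```text
t: 8.55
tool_pos: [0.5026, 0.2083, 0.0443]
tool_rot: [-0.236, 3.132, 0.0]
contact_force: [0.2, 0.5, 1.4]
opening: 0.017
grip_force: 59.2
t: 8.95
tool_pos: [0.5023, 0.2094, 0.0444]
tool_rot: [-0.236, 3.133, 0.0]
contact_force: [0.1, -1.4, 1.2]
opening: 0.0163
grip_force: 59.2
t: 9.25
tool_pos: [0.5021, 0.2104, 0.0443]
tool_rot: [-0.236, 3.133, 0.0]
contact_force: [0.3, -0.1, 0.8]
opening: 0.0168
grip_force: 59.3
```

```bash
python3 -m jog '[[[0,0.0005,0],[0,0,0]],[[0,0.001,0],[0,0,0]],[[0,0.001,0],[0,0,0]]]'
python3 -m jog '[[[0,0.0005,0],[0,0,0]],[[0,0.001,0],[0,0,0]],[[0,0.001,0],[0,0,0]]]'
```

```text
t: 9.55
tool_pos: [0.502, 0.2112, 0.0443]
tool_rot: [-0.236, 3.133, -0.001]
contact_force: [1.3, -2.5, 1.2]
opening: 0.0167
grip_force: 59.3
t: 9.85
tool_pos: [0.502, 0.2115, 0.0443]
tool_rot: [-0.237, 3.133, -0.003]
contact_force: [1.5, -6.2, 1.4]
opening: 0.0167
grip_force: 59.4
```

```bash
python3 -m jog '[[[-0.003,-0.0006,0],[0,0,0]],[[-0.006,-0.0006,0],[0,0,0]],[[-0.008,-0.0006,0],[0,0,0]],[[-0.009,-0.0006,0],[0,0,0]],[[-0.009,-0.0006,0],[0,0,0]]]'
python3 -m jog '[[[-0.0005,0,0],[0,0,0]],[[-0.001,0,0],[0,0,0]],[[-0.0015,0,0],[0,0,0]],[[-0.0015,0,0],[0,0,0]]]'
python3 -c "
from station import ctrl;o=ctrl.get_obs();print(o['wrist_torque'],o['contact_force'])"
```

```text
t: 10.35
tool_pos: [0.51, 0.2127, 0.0443]
tool_rot: [0.237, -3.13, 0.002]
contact_force: [-3.5, -5.2, 5.5]
opening: 0.0168
grip_force: 59.9
t: 10.75
tool_pos: [0.5113, 0.2129, 0.0443]
tool_rot: [0.237, -3.13, 0.002]
contact_force: [-5.3, -4.4, 6.1]
opening: 0.0173
grip_force: 59.9
[-0.77038298  0.32600332  0.2176844 ] [-5.27674657 -4.36980471  6.0759042 ]
```

```bash
python3 -m jog '[[[-0.0005,0,-0.001],[0,0,0]],[[-0.001,0,-0.001],[0,0,0]],[[-0.0015,0,-0.001],[0,0,0]],[[-0.002,0,-0.001],[0,0,0]],[[-0.002,0,-0.001],[0,0,0]]]'
python3 -m jog '[[[-0.0005,0,0],[0,0,0]],[[-0.001,0,0],[0,0,0]],[[-0.0015,0,0],[0,0,0]],[[-0.0015,0,0],[0,0,0]]]'
```

```text
t: 11.25
tool_pos: [0.5138, 0.2133, 0.0447]
tool_rot: [0.236, -3.131, 0.001]
contact_force: [-1.5, -6.0, -0.2]
opening: 0.0169
grip_force: 59.1
t: 11.65
tool_pos: [0.5153, 0.2135, 0.0447]
tool_rot: [0.236, -3.132, 0.001]
contact_force: [-1.4, -5.2, -1.4]
opening: 0.0169
grip_force: 59.1
```

```bash
python3 -m jog '[[[-0.0005,0,0.0003],[0,0,0]],[[-0.001,0,0.0003],[0,0,0]],[[-0.001,0,0.0003],[0,0,0]]]'
python3 -m jog '[[[-0.0005,0,0],[0,0,0]],[[-0.001,0,0],[0,0,0]],[[-0.001,0,0],[0,0,0]]]'
```

```text
t: 11.95
tool_pos: [0.5157, 0.2136, 0.0447]
tool_rot: [0.236, -3.13, 0.002]
contact_force: [-5.4, -6.6, 2.9]
opening: 0.0167
grip_force: 59.6
t: 12.25
tool_pos: [0.5156, 0.2136, 0.0446]
tool_rot: [0.236, -3.127, 0.002]
contact_force: [-8.6, -6.6, 5.6]
opening: 0.0168
grip_force: 60.0
```

```bash
python3 -m jog '[[[-0.0005,-0.0005,-0.0005],[0,0,0]],[[-0.001,-0.0005,-0.0005],[0,0,0]],[[-0.001,-0.0005,-0.0005],[0,0,0]],[[-0.001,-0.0005,-0.0005],[0,0,0]]]'
python3 -c "
from h import *
im,c,o=shot('wrist','w3');o=ctrl.get_obs();print(o['wrist_torque'],o['contact_force'],o['tool_rot'])
Rt=R.from_rotvec(o['tool_rot']).as_matrix();print('tool z',Rt[:,2],'yaw',np.degrees(np.arctan2(-Rt[1,0],-Rt[0,0])))
shot('scene','s3'); a=cv2.imread('pics/s3.png')[190:290,290:440]; cv2.imwrite('pics/s3c.png',cv2.resize(a,None,fx=4,fy=4,interpolation=cv2.INTER_CUBIC))"
```

```text
t: 12.65
tool_pos: [0.5157, 0.2135, 0.0446]
tool_rot: [0.236, -3.125, 0.001]
contact_force: [-11.7, -5.3, 4.7]
opening: 0.0171
grip_force: 60.0
[-0.90350425  1.38303167  0.2161754 ] [-12.14335907  -5.63598159   5.14959491] [ 2.35588600e-01 -3.12472727e+00  1.10027553e-03]
tool z [-0.00792117 -0.00130144 -0.99996778] yaw 8.623285278163733
```

View pics/w3.png

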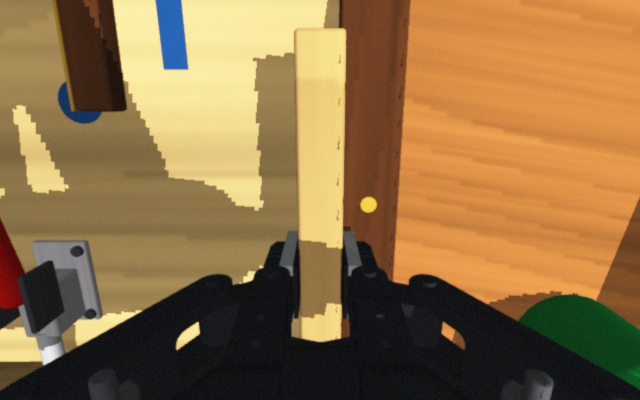

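View pics/s3c.png

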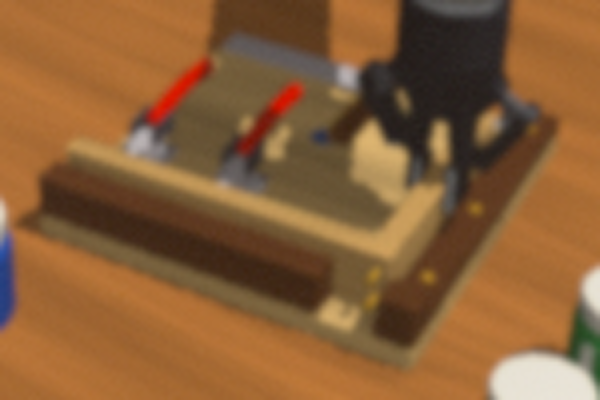

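Both views show the board butted on the long side, with its outer face along the guide and parallel to it. The scene crop has the corner at (385,240), closed. The push along the board is about 12 N. I'll hold it for over a second.

```bash
python3 -m jog '[[[0,0,0],[0,0,0]],[[0,0,0],[0,0,0]],[[0,0,0],[0,0,0]],[[0,0,0],[0,0,0]],[[0,0,0],[0,0,0]]]'
python3 -m jog '[[[0,0,0],[0,0,0]],[[0,0,0],[0,0,0]],[[0,0,0],[0,0,0]],[[0,0,0],[0,0,0]],[[0,0,0],[0,0,0]]]'
python3 -m jog '[[[0,0,0],[0,0,0]],[[0,0,0],[0,0,0]],[[0,0,0],[0,0,0]],[[0,0,0],[0,0,0]],[[0,0,0],[0,0,0]]]'
```

```text
t: 13.25
tool_pos: [0.5157, 0.2135, 0.0446]
tool_rot: [0.236, -3.125, 0.001]
contact_force: [-11.4, -6.2, 6.2]
opening: 0.0169
grip_force: 60.0
t: 13.75
tool_pos: [0.5157, 0.2136, 0.0446]
tool_rot: [0.236, -3.125, 0.001]
contact_force: [-11.4, -5.1, 6.4]
opening: 0.0168
grip_force: 60.0
t: 14.25
tool_pos: [0.5156, 0.2136, 0.0446]
tool_rot: [0.236, -3.125, 0.001]
contact_force: [-11.6, -4.9, 6.3]
opening: 0.017
grip_force: 60.0
```

```bash
python3 -c "
from station import job;print(job.finish_job())"
```

```text
the job is handed in; nothing more can be done
None
```

The end board is in its corner, flush on the guide and butted on the long side. The arm is still gripping it and pushing steadily: about 12 N at the wrist, so an estimated 8–12 N at the joint after friction. The job is handed in, with no verdict returned.

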